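Load and index the rotary test stage, then switch it on

TASK

The flux jar stands where the test stage's spoke has to come: first set it upright on the cork mat. Lay every control module flat, fins up and squarely on a black pad of the platter, one to a pad (any pad), and turn the platter until its spoke points straight at the index fin. Last of all, switch the power on at the box, lifting the toggle's collar to get the lever past its gate and letting the collar drop back down, and leave the screwdriver, multimeter and can alone.

Things in the scene. Friction and masses are not known exactly. Their poses are not given: they have to be found in the camera images.
- hub (a point): centre of the rotary stage, a steel base disc (160 mm across) fixed on the bench with a round aluminium platter (210 mm across) that turns freely above it; this point lies on the vertical turning axis in the platter's upper surface, 26 mm above the bench. The platter has a lip 4 mm high and 4 mm wide round its edge.
- platter (a joint): turning angle of the platter in rad, growing anticlockwise seen from above, limits -3.1 and 3.1 (do not try to pass the point opposite the mark); 0 when its indexing spoke points straight at the index mark. It turns with little friction (about 0.3 N at the spoke) and stays where it is left.
- spoke_mid (a point): middle of the free part of the indexing spoke, the single steel bar that sticks out of the platter's edge: 12 mm wide, 14 mm tall (18 to 32 mm above the bench), reaching from 105 to 159 mm from the turning axis, with a pointed end; this point lies 135 mm from the axis, 25 mm above the bench, x axis outward along the spoke
- mark (a point): index mark: inner edge of the thin upright steel fin (4 mm wide, 12 mm deep, top 45 mm above the bench) that stands at the end of the stage's flat tongue (70 mm wide, 3 mm thick, lying on the bench); this point is 170 mm from the turning axis, 25 mm above the bench; the fin is fixed
- pad0 (a point): centre of one of the four black rectangular pads on the platter, 62 by 52 mm, flush with the platter's surface, 64 mm from the axis, 45, 135, 225 or 315 degrees round from the spoke; x axis outward along the pad's long side, z up; turns with the platter
- pad1 (a point): centre of one of the four black rectangular pads on the platter, 62 by 52 mm, flush with the platter's surface, 64 mm from the axis, 45, 135, 225 or 315 degrees round from the spoke; x axis outward along the pad's long side, z up; turns with the platter
- pad2 (a point): centre of one of the four black rectangular pads on the platter, 62 by 52 mm, flush with the platter's surface, 64 mm from the axis, 45, 135, 225 or 315 degrees round from the spoke; x axis outward along the pad's long side, z up; turns with the platter
- pad3 (a point): centre of one of the four black rectangular pads on the platter, 62 by 52 mm, flush with the platter's surface, 64 mm from the axis, 45, 135, 225 or 315 degrees round from the spoke; x axis outward along the pad's long side, z up; turns with the platter
- module0_mid (a point): control module, a finned aluminium housing 54 mm long (x), 44 mm wide (y), 18 mm tall (z), about 90 g, with a black connector at its +x end; this point is its centre, 9 mm above its underside. Three or four modules are present; the others are absent
- module1_mid (a point): control module, a finned aluminium housing 54 mm long (x), 44 mm wide (y), 18 mm tall (z), about 90 g, with a black connector at its +x end; this point is its centre, 9 mm above its underside. Three or four modules are present; the others are absent
- module2_mid (a point): control module, a finned aluminium housing 54 mm long (x), 44 mm wide (y), 18 mm tall (z), about 90 g, with a black connector at its +x end; this point is its centre, 9 mm above its underside. Three or four modules are present; the others are absent
- module3_mid (a point): control module, a finned aluminium housing 54 mm long (x), 44 mm wide (y), 18 mm tall (z), about 90 g, with a black connector at its +x end; this point is its centre, 9 mm above its underside. Three or four modules are present; the others are absent
- jar_mid (a point): squat amber flux jar with a black lid, 45 mm across, 50 mm tall, 120 g, standing upright on the stage's tongue between platter and fin, where the spoke has to come; this point is its centre, 25 mm above its underside
- cork_top (a point): centre of the upper face of the round cork mat, 100 mm across, 4 mm thick, fixed on the bench
- pivot (a point): pivot of the lever-lock toggle, in the middle of the top of the grey switch box (120 by 100 mm, 55 mm tall, fixed); x axis points from the off side to the on side, y axis is the pivot axis. A slotted steel gate (20 mm wide along x, 32 mm along y, 41 mm tall) stands about the pivot.
- grip (a point): centre of the black knob of the toggle's spring-loaded collar: 18 mm (x, across the lever), 20 mm (y, along the pivot axis), 28 mm (along the lever); 66 mm from the pivot along the lever when the collar is down; z axis along the lever. Pulling it along the lever takes 3 to 7 N.
- lever (a joint): lever angle in rad: 0 off (leaning 0.45 rad from vertical to the box's -x side), 0.9 on (leaning as far to +x); stays where it is left. It cannot pass the gate unless the collar is lifted.
- collar (a joint): lift of the collar along the lever in m: 0 down (sprung), 0.015 fully up; it must be lifted by at least 9 mm while the lever passes the middle, and drops back by itself
- driver: bystander: a screwdriver lying on the bench; origin at its middle
- meter: bystander: a hand multimeter 130 by 75 by 32 mm lying on the bench; origin under its centre
- can: bystander: a metal can 52 mm across, 100 mm tall; origin under its centre
Things that resemble listed ones, but are neither listed nor needed, are in the scene too. There is more than one size of the part that bears cork_top; the job needs the larger. Leave any red look-alike of the part that bears module0_mid alone.

How it is judged:
By the outcome, as a careful person would: the job done as asked, in the order asked, and still so for the second after the job is handed in, with the robot touching nothing.
Of module0, module1, module2, module3 only 3 to 4 are there at a start; the rules pass over those that are not, and their reading is None.
At some moment in a run one of jar, module0, module1, module2, module3 may be knocked a few centimetres aside while the robot is not near it.
Once in a run the grip may slacken for a moment while it holds something.
It also fails if it takes over 210 s, if anything falls off the work surface, if the arm or the gripper's body presses on something with over 40 N, if the wrist force passes 120 N, or if a joint passes its speed limit or range.

ROBOT

A 6-joint arm with a two-finger parallel gripper is mounted at the origin on the work surface. World frame = base frame: x ahead of the robot, y to its left, z up, the work surface at z = 0. Lengths are in m, angles in degrees, forces in N, time in s.
With the tool pointing down it reaches from about 0.375 to 0.75 m from the base axis. Payload 9 kg.
Tool frame: the origin (TCP) lies where the fingers leave the gripper's body, on its centre line; the fingertips stand 73 mm ahead of it and the grasp point (between the pads) lies 54 mm ahead of it (robot.tip_reach is the distance from the TCP to the fingertips, in m); z points along the fingers, y is the line along which they close (so a half turn about z gives the same grasp; the last joint's range is limited). The gripper opens to 85 mm and grips with 20 to 120 N. Pads are 22 mm wide; open, the fingers measure 114 mm over their backs; the gripper's body (76 mm by 85 mm) begins 54 mm behind the grasp point. The pads swing forward as they close: fully open they stand 13 mm farther back than shut.
Start: joints at [-87.072, 5.964, 5.575, 89.605, 0, 77.527], TCP at [0.159, -0.578, 0.304] pointing down, gripper open.
Joint ranges: [-171.21, 171.21], [-48.23, 106.86], [-62.78, 66.21], [-105.2, 120.99], [-86.42, 89.51], [-180, 180]. Speed limits (degrees/s): [127.2, 127.2, 147.25, 180, 180, 180].

INTERFACE

Orientations are given as [roll, pitch, yaw] about the fixed x, y, z axes, in that order (R = Rz(yaw) Ry(pitch) Rx(roll)).
In Python, from plant import robot gives the robot as it stands. Calls block until the motion is done:
- robot.move_pose(position, orientation): joint-space move of the TCP to a pose.
- robot.line_to(position, vel=0.15, rotation=None, guard=None): straight line of the TCP; rotation=None keeps the orientation; vel is the mean speed in m/s. With guard (N) it stops when the force on the tool has changed by that much, and returns True; else False.
- robot.goto_joints(angles): joint-space move.
- robot.set_gripper(opening): finger opening in m; the grip force is fixed at half the most; returns when the fingers have stopped.
- robot.pause(seconds).
- robot.ik(position, orientation): joint angles nearest the present ones, or None.
- robot.observe(): the state.
- robot.grab_frame(name): name is "scene" or "top" or "wrist"; returns the picture (480x640x3 uint8, blue, green, red); there is no depth.
- robot.get_calibration(name): a dict with "vertical_fov" (degrees; the focal length in pixels is half the picture's height over the tangent of half this angle, whatever the lens; pixels are square), "cx", "cy" (the principal point, pixels), "rvec" (rotation vector, rad) and "tvec" (3), from world to camera coordinates, as OpenCV has them. Camera axes: x right, y down, z forward; pixel columns grow to the right and rows downward; lengths in m; the calibration is good to about 2 mm. A picture is of the moment at which its call begins: read the wrist's pose just before it. get_calibration takes no time and is no camera call; for the wrist camera it gives the pose at the moment of the call.
A pose or a line that the arm cannot do raises robot.IKError and nothing moves.
- robot.job_done(): hands the job in; it is judged then, once.
The state is a dict: "time": time; "q": joint angles; "qvel": joint speeds; "joint_torque": joint torques, N m; "tool_pos": TCP position; "tcp_rot": TCP orientation; "ft_force": force on the tool from outside, world axes, zero at the start; "torque": the same for the moment, N m; "gripper_width": finger opening in m; "gripper_force": force on a finger pad.
Only numpy, scipy, OpenCV 4.12 (cv2) and the standard library are available. Lean on these libraries where they do the work, as an engineer would, in place of code of your own. Each camera call takes 0.05 s, during which the arm holds its last target. There are 200 camera calls.

## Working session

There is one attempt and no reset: what is moved stays moved. The work goes in short steps, each a Python script; the robot and the scene stay as the last script left them, time stands still between calls to the robot, and variables do not carry over. Pictures are saved under pics/ and viewed, at most 14 in all, crops included, and the job is handed in when it is done.

```bash
ls; mkdir -p pics; cat > h.py <<'E'
import numpy as np, cv2
from plant import robot
def cal(n):
    c=robot.get_calibration(n); f=240/np.tan(np.radians(c["vertical_fov"])/2)
    K=np.array([[f,0,c["cx"]],[0,f,c["cy"]],[0,0,1.]])
    R=cv2.Rodrigues(np.array(c["rvec"],float))[0]; t=np.array(c["tvec"],float).ravel()
    return K,R,t
def ray(uv,z,C):
    K,R,t=C; uv=np.atleast_2d(np.array(uv,float))
    d=(np.linalg.inv(K)@np.c_[uv,np.ones(len(uv))].T).T@R; o=-R.T@t
    return o+d*((z-o[2])/d[:,2])[:,None]
def proj(P,C):
    K,R,t=C; p=(K@(R@np.atleast_2d(np.array(P,float)).T+t[:,None])).T
    return p[:,:2]/p[:,2:]
def snap(n,name):
    C=cal(n); im=robot.grab_frame(n); cv2.imwrite(f"pics/{name}.png",im); return im,C
E
python3 - <<'E'
from h import *
for n in ("scene","top"):
    im,C=snap(n,n+"0"); print(n,robot.get_calibration(n), -C[1].T@C[2])
print(robot.observe())
E
```

```text
pics
scene {'vertical_fov': 42.223744439548355, 'cx': 326.15633945173903, 'cy': 238.91034882294542, 'rvec': array([ 2.18068578,  1.29189007, -0.41861296]), 'tvec': array([-0.35447058, -0.26612583,  1.8629313 ])} [ 1.33962196 -0.36589804  1.31852835]
top {'vertical_fov': 42.845436205076204, 'cx': 314.25649024210367, 'cy': 245.01825661456445, 'rvec': array([ 2.08169196, -2.13169514,  0.24822799]), 'tvec': array([0.12253986, 0.5619685 , 1.33113014])} [0.25421217 0.12653835 1.42200432]
{'time': 0.1, 'q': array([-8.70714092e+01,  5.99421652e+00,  5.52986847e+00,  8.96026648e+01,
       -1.94267801e-03,  7.75263580e+01]), 'qvel': array([ 0.01078736, -0.10097134,  0.18490981,  0.06156393, -0.01244849,
        0.03052771]), 'joint_torque': array([ 5.55014529e-03, -5.58209431e+01,  5.04718173e+01,  1.32529633e-02,
       -3.22592796e-04,  5.80830786e-06]), 'tool_pos': array([ 0.15934305, -0.57823477,  0.30319422]), 'tcp_rot': array([-1.79934149e+02, -1.25773213e-02,  1.54022266e+01]), 'ft_force': array([0.13643943, 0.51312056, 0.60831587]), 'torque': array([ 0.06447287, -0.03806787,  0.01689343]), 'gripper_force': 0.0, 'gripper_width': 0.08523411626134679}
```

View pics/top0.png

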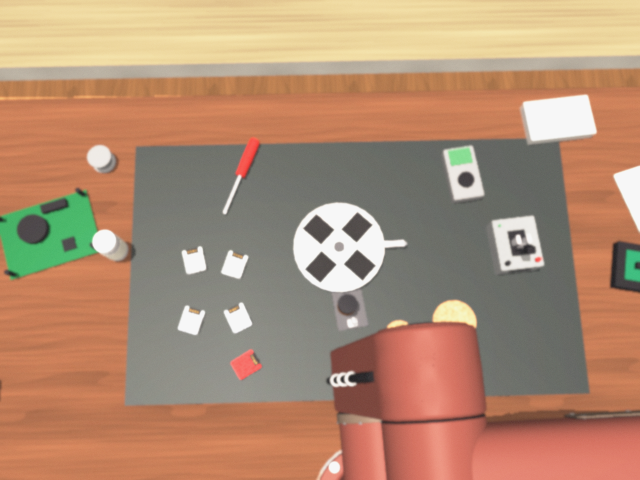

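View pics/scene0.png

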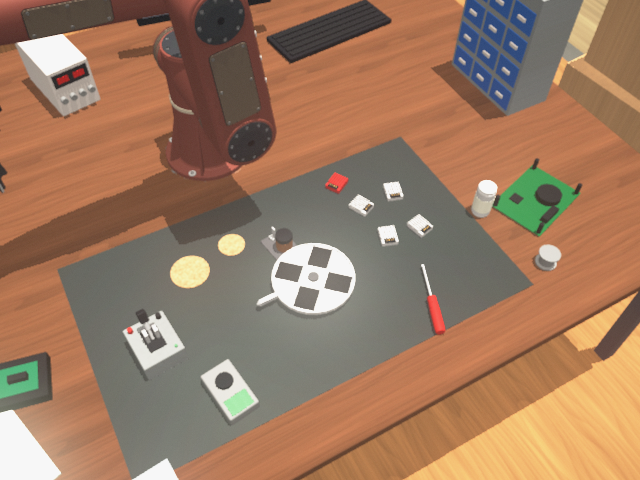

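The top view shows four silver modules at about (193,260), (235,264), (191,320) and (237,318), with the red decoy at (246,364). The platter is at (339,247) with its spoke pointing right (405,243), and the jar is at (348,305) on the tongue. The large cork is at (455,318), partly hidden by the arm. The switch box is at (516,244), meter (463,174), driver (241,175), can (110,245). The scene view agrees.

```bash
python3 - <<'E'
from h import *
np.set_printoptions(precision=4,suppress=True)
T=cal("top"); S=cal("scene")
def pt(n,top,z,sc=None):
    p=ray(top,z,T)[0]; print(n,p, "r",np.hypot(p[0],p[1]).round(3), "scene:",ray(sc,z,S)[0] if sc else "")
pt("hub",(339,247),.026,(313.5,277))
pt("spoketip",(405,243),.025,(260,301)); pt("tongue",(349,322),.003)
pt("jar",(348,305),.05,(284,236)); pt("cork",(455,318),.004,(190,271)); pt("corksmall",(400,328),.004,(232,244))
for a in [(193,260),(235,264),(191,320),(237,318)]: pt("mod",a,.018)
for a in [(393,191),(361,205),(388,235),(420,225)]: print(ray(a,.018,S))
pt("redmod",(246,364),.018,(337,183))
pt("box",(516,244),.055,(153,340)); pt("knobtop",(530,250),.13,(142,313)); pt("red",(538,260),.055,(130,330)); pt("green",(500,226),.055)
im=cv2.imread("pics/top0.png"); im2=cv2.imread("pics/scene0.png")
a=cv2.resize(im[205:285,470:560],None,fx=4.4,fy=4.4,interpolation=3); b=cv2.resize(im2[300:380,108:198],None,fx=4.4,fy=4.4,interpolation=3)
cv2.imwrite("pics/box.png",np.hstack([a,b]))
E
```

```text
hub [0.5671 0.0509 0.026 ] r 0.569 scene: [0.5694 0.0523 0.026 ]
spoketip [ 0.5734 -0.1044  0.025 ] r 0.583 scene: [ 0.569  -0.0955  0.025 ]
tongue [0.3939 0.0325 0.003 ] r 0.395 scene: 
jar [0.4275 0.0365 0.05  ] r 0.429 scene: [0.4351 0.0381 0.05  ]
cork [ 0.3972 -0.2136  0.004 ] r 0.451 scene: [ 0.3901 -0.2096  0.004 ]
corksmall [ 0.3772 -0.0847  0.004 ] r 0.387 scene: [ 0.3613 -0.0803  0.004 ]
mod [0.5456 0.3929 0.018 ] r 0.672 scene: 
mod [0.5338 0.2948 0.018 ] r 0.61 scene: 
mod [0.4056 0.3947 0.018 ] r 0.566 scene: 
mod [0.4077 0.2897 0.018 ] r 0.5 scene: 
[[0.4139 0.3907 0.018 ]]
[[0.4159 0.2842 0.018 ]]
[[0.5402 0.2934 0.018 ]]
[[0.5523 0.3881 0.018 ]]
redmod [0.3037 0.2691 0.018 ] r 0.406 scene: [0.3129 0.2666 0.018 ]
box [ 0.5583 -0.3547  0.055 ] r 0.661 scene: [ 0.5654 -0.3593  0.055 ]
knobtop [ 0.5276 -0.3574  0.13  ] r 0.637 scene: [ 0.5363 -0.3584  0.13  ]
red [ 0.5197 -0.4014  0.055 ] r 0.657 scene: [ 0.5159 -0.3967  0.055 ]
green [ 0.6018 -0.3218  0.055 ] r 0.682 scene:
```

View pics/box.png

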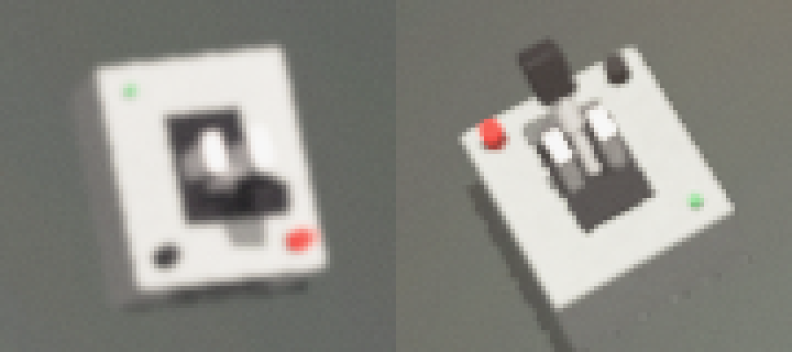

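The lever leans towards the robot (off), and the on side is away from it. Everything is located to about 1 cm. I'm moving over the jar for a closer wrist view.

```bash
python3 - <<'E'
from h import *
np.set_printoptions(precision=4,suppress=True)
robot.set_gripper(.085)
robot.move_pose([.431,.037,.27],[180,0,-174])
o=robot.observe(); print(o["tool_pos"],o["tcp_rot"],o["q"],o["time"])
im,C=snap("wrist","w1"); print(-C[1].T@C[2], C[1]); print(proj([[.431,.037,.05],[.568,.0515,.026]],C))
E
```

```text
[0.4312 0.0365 0.2701] [-179.9911    0.0058 -174.0809] [-12.5871 -24.2367 -25.2486  88.9798  -0.0066 -18.5062] 2.7083
[0.3651 0.0303 0.3396] [[-0.1031  0.9947 -0.    ]
 [ 0.9598  0.0995  0.2624]
 [ 0.261   0.027  -0.965 ]]
[[321.0538 228.5595]
 [321.3861 358.9113]]
```

View pics/w1.png

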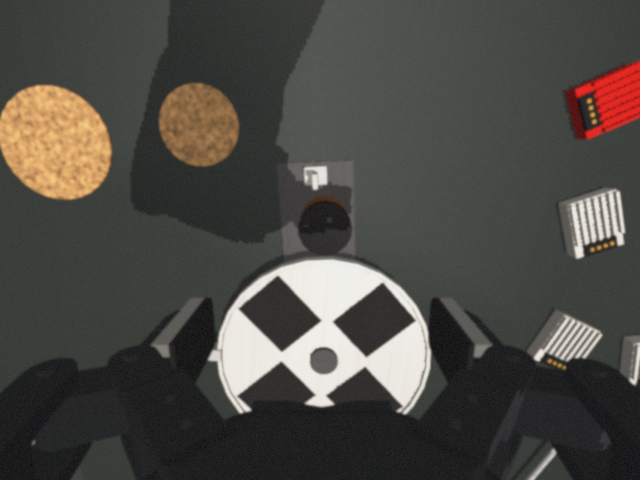

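The wrist view shows the jar lid at (325,225), fin at (316,178), hub dot at (323,360), large cork at (54,142) and small cork at (199,124). Modules lie fins up on the right with their gold-pinned connectors visible. Next: refine the positions, then move the jar.

```bash
python3 - <<'E'
from h import *
np.set_printoptions(precision=4,suppress=True)
# pose at snap
import subprocess
C=cal("wrist"); im=cv2.imread("pics/w1.png"); hsv=cv2.cvtColor(im,cv2.COLOR_BGR2HSV)
def blob(m,seed,r=80):
    n,l,s,c=cv2.connectedComponentsWithStats(m.astype(np.uint8)); d=[(np.hypot(*(c[i]-seed)) if s[i,4]>60 else 1e9) for i in range(1,n)]; i=1+int(np.argmin(d)); return c[i],s[i]
g=cv2.cvtColor(im,cv2.COLOR_BGR2GRAY)
c,s=blob((g>50)&(g<150)&(np.hypot(*(np.indices(g.shape)-np.array([360,323])[:,None,None]))<25),(323,360)); print("hubdot",c,s)
hub=ray(c,.026,C)[0]; print("hub",hub)
m=((hsv[...,0]>8)&(hsv[...,0]<28)&(hsv[...,1]>90)&(hsv[...,2]>90)); 
c,s=blob(cv2.morphologyEx(m.astype(np.uint8),cv2.MORPH_CLOSE,np.ones((7,7))),(54,142)); print("cork",c,s,ray(c,.004,C)[0])
for e in [(s[0],c[1]),(s[0]+s[2],c[1])]: print(ray(e,.004,C)[0])
m=(g<45)&(np.hypot(*(np.indices(g.shape)-np.array([226,325])[:,None,None]))<40)
c,s=blob(m,(325,226)); print("lid",c,s,ray(c,.05,C)[0], ray((325.5,224),.05,C)[0])
crop=im[150:270,260:390]; cv2.imwrite("pics/jarcrop.png",cv2.resize(crop,None,fx=5,fy=5,interpolation=3))
E
```

```text
hubdot [323.1946 359.9628] [310 347  28  27 591]
hub [0.5689 0.0534 0.026 ]
cork [ 54.8129 141.8531] [    0    84   113   116 10253] [ 0.3867 -0.208   0.004 ]
[ 0.3918 -0.2569  0.004 ]
[ 0.3813 -0.156   0.004 ]
lid [322.9496 217.9135] [ 298  200   52   36 1330] [0.4219 0.0376 0.05  ] [0.4268 0.0402 0.05  ]
```

View pics/jarcrop.png

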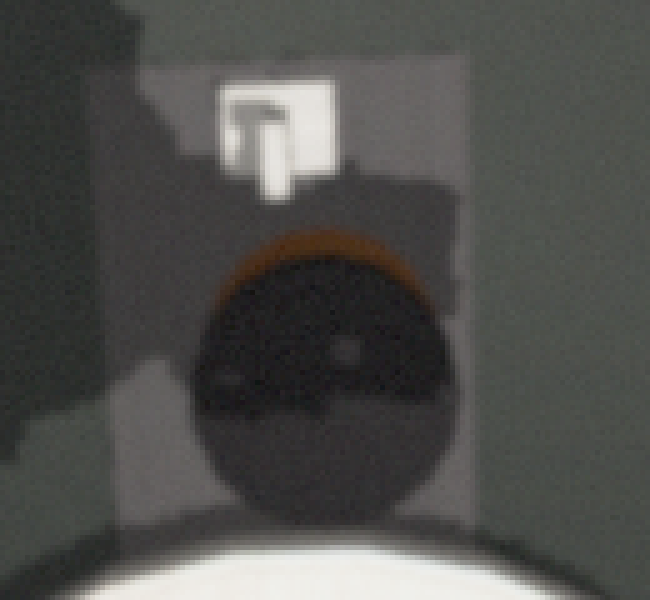

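The lid centre is (325.1,227.6) and the inner top edge of the fin is (315.4,190). I'm picking the jar with a tangential closing axis and setting it on the large cork.

```bash
cat >> h.py <<'E'
HUB=np.array([.5689,.0534])
def put(xy,z,yaw,vel=.15): return robot.line_to([xy[0],xy[1],z],vel=vel,rotation=[180,0,yaw])
E
python3 - <<'E'
from h import *
np.set_printoptions(precision=4,suppress=True)
C=cal("wrist"); j=ray((325.1,227.6),.05,C)[0][:2]; mk=ray((315.4,190),.045,C)[0][:2]
d=mk-HUB; print("jar",j,np.linalg.norm(j-HUB),np.degrees(np.arctan2(*(j-HUB)[::-1]))," mark",mk,np.linalg.norm(d),np.degrees(np.arctan2(d[1],d[0])))
yaw=np.degrees(np.arctan2(d[1],d[0]))
if np.linalg.norm(j-[.431,.037])<.015 and abs(np.linalg.norm(d)-.17)<.008:
    put(j,.16,yaw); put(j,.082,yaw,.08); robot.set_gripper(.03); o=robot.observe(); print(o["gripper_width"],o["gripper_force"],o["ft_force"])
    put(j,.2,yaw); o=robot.observe(); print(o["gripper_width"],o["time"])
    snap("scene","s_jar")
    k=np.array([.3875,-.2075])
    robot.move_pose([k[0],k[1],.2],[180,0,150]); print(robot.observe()["q"],robot.observe()["gripper_width"])
    print(robot.line_to([k[0],k[1],.0865],vel=.06,guard=6)); o=robot.observe(); print(o["tool_pos"],o["gripper_width"],o["ft_force"])
E
```

```text
jar [0.4298 0.0402] 0.1397015284380121 -174.5858306933686  mark [0.4005 0.0292] 0.17011992256672903 -171.81909802940396
0.04333549497815739 60.473890006542206 [-1.896   0.3943  5.4368]
0.043530047098613314 6.1667
[-45.2399 -22.8792 -31.5255  81.3951   0.023  -15.3234] 0.043008523122413704
False
[ 0.3876 -0.2076  0.0868] 0.04360199577363856 [ 0.0667 -0.5033 -0.5515]
```

```bash
python3 - <<'E'
from h import *
np.set_printoptions(precision=4,suppress=True)
o=robot.observe(); p=o["tool_pos"]
print(robot.line_to([p[0],p[1],.081],vel=.02,guard=5), robot.observe()["tool_pos"][2],robot.observe()["ft_force"])
robot.set_gripper(.075); robot.line_to([p[0],p[1],.22])
# look at modules
robot.move_pose([.45,.32,.33],[180,0,-160]); robot.pause(.2)
o=robot.observe(); print(o["q"],o["time"],o["tool_pos"])
im,C=snap("wrist","w2"); np.savez("w2.npz",K=C[0],R=C[1],t=C[2]); snap("scene","s2"); snap("top","t2")
a=cv2.imread("pics/s2.png")[190:300,140:300]; cv2.imwrite("pics/s2c.png",cv2.resize(a,None,fx=3,fy=3))
E
```

```text
True 0.08351669418086305 [-1.2903  0.99    6.0404]
[21.7672 -1.9907  0.1585 92.1567 -0.0048  1.8393] 13.1583 [0.4503 0.3194 0.3299]
```

View pics/w2.png

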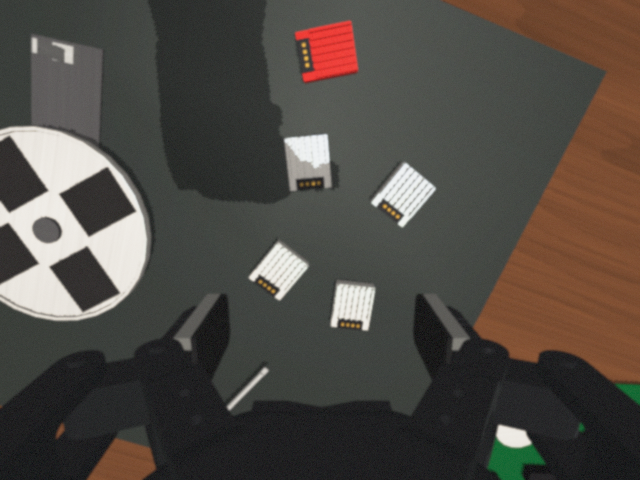

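View pics/s2.png

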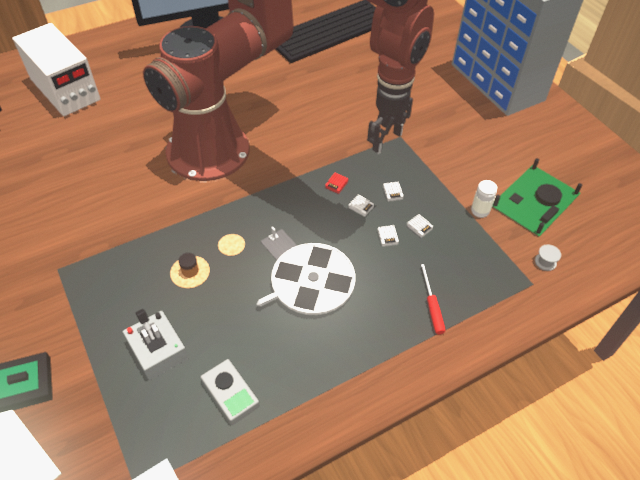

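The jar stands on the large cork. The modules in the wrist view are at about (308,162), (403,194), (279,270) and (353,305). Fitting their rectangles now.

```bash
cat >> h.py <<'E'
def modules(im,C,zt=.018,thr=110):
    hsv=cv2.cvtColor(im,cv2.COLOR_BGR2HSV); g=cv2.cvtColor(im,cv2.COLOR_BGR2GRAY)
    gold=((hsv[...,0]>10)&(hsv[...,0]<32)&(hsv[...,1]>110)&(hsv[...,2]>110)).astype(np.uint8)
    m=((g>thr)&(hsv[...,1]<70)).astype(np.uint8)
    m=cv2.morphologyEx(m|gold,cv2.MORPH_CLOSE,np.ones((7,7)))
    out=[]
    for c in cv2.findContours(m,cv2.RETR_EXTERNAL,cv2.CHAIN_APPROX_NONE)[0]:
        if cv2.contourArea(c)<600: continue
        w=ray(c[:,0,:],zt,C)[:,:2]
        (cx,cy),(a,b),ang=cv2.minAreaRect((w*1000).astype(np.float32))
        if a<b: a,b,ang=b,a,ang+90
        if not(47<a<66 and 38<b<56): continue
        k=np.zeros_like(m); cv2.drawContours(k,[c],-1,1,-1); ys,xs=np.nonzero(k&gold)
        if len(xs)<5: continue
        p=ray([[xs.mean(),ys.mean()]],zt-.005,C)[0,:2]*1000; v=p-[cx,cy]
        u=np.array([np.cos(np.radians(ang)),np.sin(np.radians(ang))])
        if v@u<0: ang+=180
        out.append(dict(xy=np.array([cx,cy])/1000,size=(round(a,1),round(b,1)),yaw=(ang+180)%360-180,px=c[:,0].mean(0).round(),poff=(round(v@u,1),round(v@[-u[1],u[0]],1))))
    return out
E
python3 - <<'E'
from h import *
np.set_printoptions(precision=4,suppress=True)
d=np.load("w2.npz"); C=(d["K"],d["R"],d["t"]); im=cv2.imread("pics/w2.png")
print(-C[1].T@C[2])
for t in (90,125):
  for m in modules(im,C,thr=t): print(m)
E
```

```text
[0.3879 0.2975 0.3995]
{'xy': array([0.5434, 0.3923]), 'size': (59.9, 47.2), 'yaw': 12.518881797790527, 'px': array([352., 305.]), 'poff': (np.float64(26.9), np.float64(1.2))}
{'xy': array([0.5318, 0.2989]), 'size': (59.2, 47.1), 'yaw': -19.480003356933594, 'px': array([278., 271.]), 'poff': (np.float64(-25.5), np.float64(-0.8))}
{'xy': array([0.4062, 0.3964]), 'size': (57.4, 48.7), 'yaw': -17.894813537597656, 'px': array([402., 195.]), 'poff': (np.float64(-20.9), np.float64(-2.1))}
{'xy': array([0.5445, 0.3924]), 'size': (56.6, 45.8), 'yaw': 12.937467575073242, 'px': array([353., 306.]), 'poff': (np.float64(25.8), np.float64(1.2))}
{'xy': array([0.5324, 0.2987]), 'size': (56.2, 45.4), 'yaw': -19.88549041748047, 'px': array([278., 272.]), 'poff': (np.float64(-24.9), np.float64(-1.0))}
{'xy': array([0.4061, 0.3963]), 'size': (55.6, 46.7), 'yaw': -17.931732177734375, 'px': array([402., 195.]), 'poff': (np.float64(-20.9), np.float64(-2.2))}
{'xy': array([0.4082, 0.2904]), 'size': (54.4, 45.1), 'yaw': 25.212604522705078, 'px': array([308., 161.]), 'poff': (np.float64(22.3), np.float64(2.2))}
```

```bash
cat >> h.py <<'E'
def near180(y,q): # y mod 180 closest to q
    return y+180*round((q-y)/180)
def hover(xy,z=.25,yaw=None):
    az=np.degrees(np.arctan2(xy[1],xy[0])); yaw=az-180 if yaw is None else yaw
    robot.move_pose([xy[0],xy[1],z],[180,0,yaw]); robot.pause(.25)
def pads(im,C):
    g=cv2.GaussianBlur(cv2.cvtColor(im,cv2.COLOR_BGR2GRAY),(3,3),0); out=[]
    m=(g<90).astype(np.uint8)
    for c in cv2.findContours(m,cv2.RETR_LIST,cv2.CHAIN_APPROX_NONE)[0]:
        if cv2.contourArea(c)<800: continue
        w=ray(c[:,0,:],.026,C)[:,:2]; (x,y),(a,b),ang=cv2.minAreaRect((w*1000).astype(np.float32))
        if a<b: a,b,ang=b,a,ang+90
        if 55<a<68 and 46<b<58: out.append((np.array([x,y])/1000,(round(a,1),round(b,1)),ang))
    return out
def pick(xy0):
    az=np.degrees(np.arctan2(xy0[1],xy0[0]))
    robot.set_gripper(.07); hover(xy0)
    im,C=snap("wrist","pick_%d"%(robot.observe()["time"]*10))
    ms=[m for t in (125,110,140) for m in modules(im,C,thr=t) if np.linalg.norm(m["xy"]-xy0)<.05]
    if not ms: print("no module seen"); return None
    m=min(ms,key=lambda m:abs(m["size"][0]-55)+abs(m["size"][1]-45)); print(m)
    yaw=near180(m["yaw"],az-180)
    put(m["xy"],.14,yaw,.2); hit=robot.line_to([*m["xy"],.0745],vel=.08,guard=15)
    robot.set_gripper(.03); o=robot.observe(); print("hit",hit,"width",o["gripper_width"],o["tool_pos"],"t",o["time"])
    robot.line_to([*m["xy"],.2],vel=.2); print("lifted width",robot.observe()["gripper_width"]); return m
def place(pxy,pang):
    w=robot.observe()["gripper_width"]
    if not .040<w<.050: print("not holding",w); return False
    az=np.degrees(np.arctan2(pxy[1],pxy[0])); yaw=near180(pang,az-180)
    robot.move_pose([*pxy,.2],[180,0,yaw]); robot.line_to([*pxy,.115],vel=.15)
    hit=robot.line_to([*pxy,.0985],vel=.03,guard=4); o=robot.observe(); print("place",hit,o["tool_pos"],o["gripper_width"])
    robot.set_gripper(.056); robot.line_to([*pxy,.2],vel=.2); print("t",robot.observe()["time"]); return True
E
python3 - <<'E'
from h import *
np.set_printoptions(precision=4,suppress=True)
hover(HUB,.27)
im,C=snap("wrist","plat")
ps=pads(im,C)
for p in ps: print(p,np.linalg.norm(p[0]-HUB),np.degrees(np.arctan2(*(p[0]-HUB)[::-1])))
print(np.mean([p[0] for p in ps],0), proj([[*HUB,.026]],C))
pick(np.array([.5324,.2987]))
E
```

```text
(array([0.6118, 0.0998]), (59.7, 49.6), 46.87454605102539) 0.06318386865081954 47.28806539016254
(array([0.6139, 0.0095]), (60.1, 50.4), 136.70939254760742) 0.06285227034879257 -44.25677690442587
(array([0.5334, 0.289 ]), (55.9, 52.0), 161.33679962158203) 0.23824509638009786 98.5795911371572
(array([0.5215, 0.0969]), (60.3, 49.7), 136.70893096923828) 0.06436423808378211 137.45582240194102
(array([0.5242, 0.0068]), (61.0, 51.1), 46.81626510620117) 0.06461577086614154 -133.81739834675244
[0.5609 0.1004] [[319.3035 222.4868]]
{'xy': array([0.5334, 0.2981]), 'size': (55.1, 45.3), 'yaw': -19.66710662841797, 'px': array([320., 226.]), 'poff': (np.float64(-22.8), np.float64(-1.5))}
hit False width 0.04259764001898495 [0.534  0.2983 0.0755] t 18.5917
lifted width 0.042365305805107244
```

View pics/plat.png

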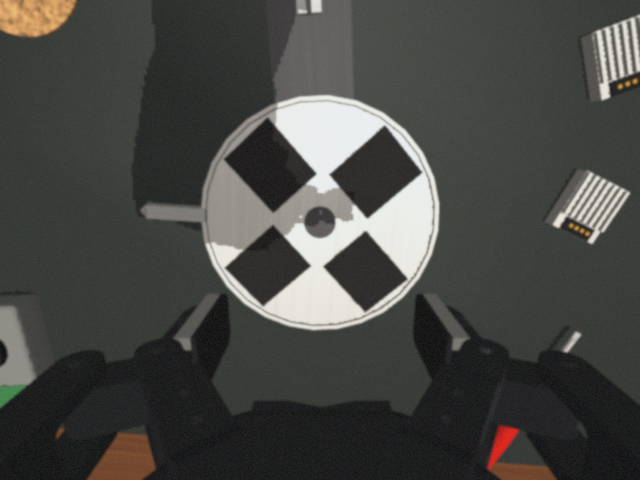

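All four pads are found, with hub (0.568,0.0533) and pad angles 46.8°+90k, so the spoke is at −88.2°. Placing the first module and checking it.

```bash
cat >> h.py <<'E'
HUB=np.array([.568,.0533])
def padpose(a): r=np.radians(a); return HUB+.064*np.array([np.cos(r),np.sin(r)]),a
E
python3 - <<'E'
from h import *
np.set_printoptions(precision=4,suppress=True)
o=robot.observe(); print(o["gripper_width"])
place(*padpose(46.8))
hover(HUB,.27); im,C=snap("wrist","p1")
print("pads",[(p[0],p[2]) for p in pads(im,C) if np.linalg.norm(p[0]-HUB)<.1])
for m in modules(im,C,zt=.044,thr=125): print(m)
cv2.imwrite("pics/p1c.png",cv2.resize(im[80:340,180:460],None,fx=2,fy=2))
E
```

```text
0.042365305805107244
place True [0.6121 0.0999 0.1015] 0.04281821106916877
t 22.8333
pads [(array([0.5215, 0.0972]), 136.55587005615234), (array([0.5241, 0.0069]), 46.55369567871094)]
```

View pics/p1c.png

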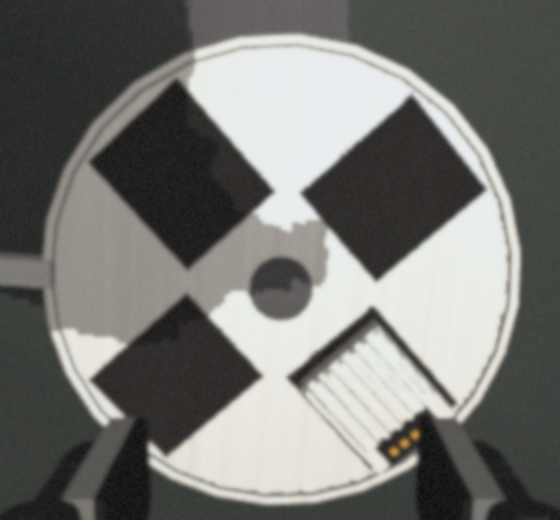

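The module sits on the pad, fins up, and the platter hasn't moved (46.6°). Doing the next three.

```bash
python3 - <<'E'
from h import *
np.set_printoptions(precision=4,suppress=True)
for xy,a in [((.5445,.3924),-43.2),((.4082,.2904),136.8),((.4061,.3963),226.8)]:
    if pick(np.array(xy)) is None or not place(*padpose(a)): break
hover(HUB-[.07,0],.27); im,C=snap("wrist","p4"); np.savez("p4.npz",K=C[0],R=C[1],t=C[2])
cv2.imwrite("pics/p4c.png",cv2.resize(im[160:460,160:480],None,fx=2,fy=2))
E
```

```text
{'xy': array([0.5457, 0.3929]), 'size': (55.1, 45.3), 'yaw': 12.893683433532715, 'px': array([322., 226.]), 'poff': (np.float64(23.2), np.float64(0.4))}
hit False width 0.04241292338102957 [0.5462 0.3932 0.0756] t 27.6917
lifted width 0.042294640920969226
place True [0.6149 0.0095 0.1016] 0.04253621330436109
t 32.0333
{'xy': array([0.4267, 0.3173]), 'size': (55.1, 44.9), 'yaw': 23.396976470947266, 'px': array([334., 258.]), 'poff': (np.float64(24.3), np.float64(1.0))}
hit False width 0.042765458403245686 [0.4273 0.3175 0.0755] t 36.0
lifted width 0.04271804099922486
place True [0.5217 0.0972 0.1014] 0.04264269861680326
t 39.8583
no module seen
```

View pics/p4c.png

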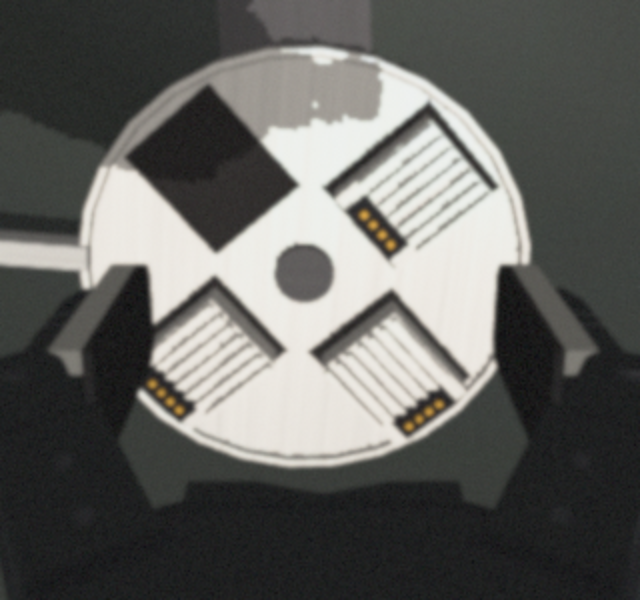

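Three modules are placed squarely; one had been nudged about 3 cm and was re-found before the grasp. The fourth wasn't detected, so I'm checking that frame.

```bash
ls -t pics/pick_* | head -1; cp $(ls -t pics/pick_* | head -1) pics/last.png; cat >> h.py <<'E'
E
python3 - <<'E'
from h import *
hover(np.array([.4061,.3963])); im,C=snap("wrist","m4")
for t in (80,95,110,125,140):
  for m in modules(im,C,thr=t): print(t,m)
E
```

```text
pics/pick_416.png
```

View pics/m4.png

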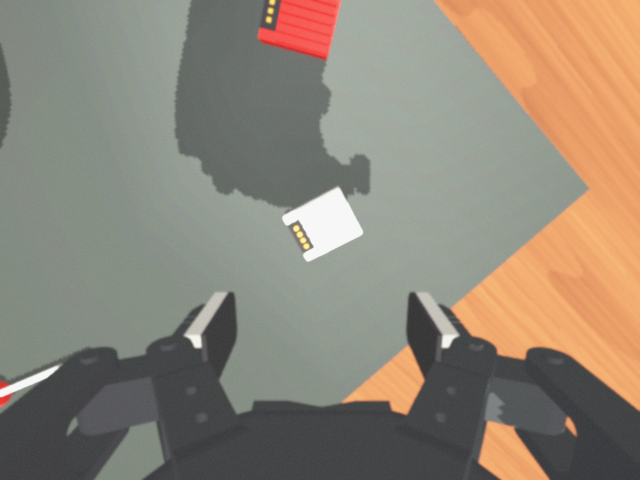

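The picture is brighter now: the module is at (322,223) and intact. I'll use a higher threshold.

```bash
sed -i 's/for t in (125,110,140)/for t in (125,110,140,180,195,210)/' h.py
python3 - <<'E'
from h import *
np.set_printoptions(precision=4,suppress=True)
if pick(np.array([.4061,.3963])) is not None: place(*padpose(226.8))
hover(HUB-[.07,0],.27); im,C=snap("wrist","p5")
for y,x in [(0,0)]: cv2.imwrite("pics/p5c.png",cv2.resize(im[160:460,160:480],None,fx=2,fy=2))
snap("top","t5"); snap("scene","s5")
E
```

```text
{'xy': array([0.4058, 0.3968]), 'size': (56.3, 46.4), 'yaw': -18.408370971679688, 'px': array([321., 225.]), 'poff': (np.float64(-21.9), np.float64(-1.5))}
hit False width 0.042830080022965074 [0.4063 0.3971 0.0754] t 48.2833
lifted width 0.042776168576886146
place True [0.5246 0.0064 0.1014] 0.042482936848251045
t 52.8667
```

View pics/p5c.png

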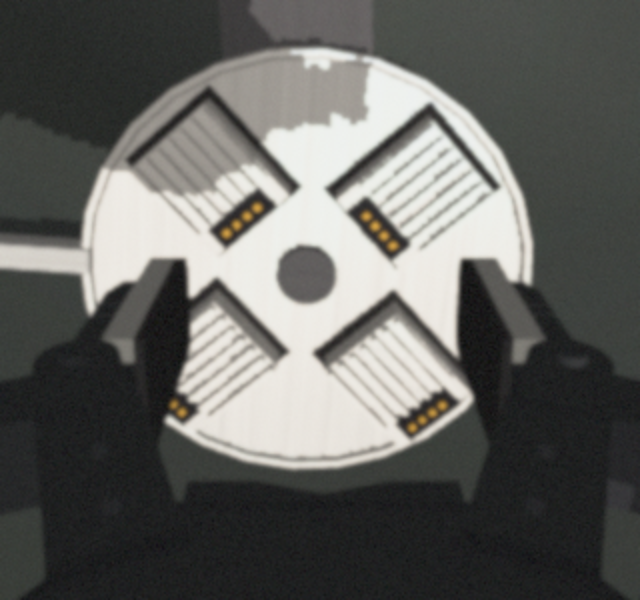

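All four modules are seated squarely inside their pads. Next I check the pin positions and mark angle numerically, then swing the spoke round.

```bash
python3 - <<'E'
from h import *
np.set_printoptions(precision=4,suppress=True)
C=cal("wrist")
for c in [(380,230),(242,217),(430,412)]:
    p=ray((c[0]/2+160,c[1]/2+160),.039,C)[0,:2]-HUB; print("pins r",np.linalg.norm(p),"ang",np.degrees(np.arctan2(p[1],p[0])))
fs=lambda a:HUB+.135*np.array([np.cos(np.radians(a)),np.sin(np.radians(a))])
p=fs(-88.2); robot.set_gripper(.04)
robot.move_pose([*p,.2],[180,0,-88.2]); print(robot.observe()["q"])
robot.line_to([*p,.13])
print(robot.line_to([*p,.079],vel=.06,guard=5)); robot.set_gripper(.016); print(robot.observe()["gripper_width"],robot.observe()["ft_force"])
E
```

```text
pins r 0.04197275236783339 ang 133.04497475258705
pins r 0.04163262757026376 ang -132.66747630569392
pins r 0.08941293524470749 ang 47.67124258665312
[ -21.0543    2.4702   -8.8541   78.6641    0.0035 -112.8174]
False
0.01591272775250979 [ 0.4257  0.7212 -0.4097]
```

```bash
python3 - <<'E'
from h import *
np.set_printoptions(precision=4,suppress=True)
fs=lambda a:HUB+.135*np.array([np.cos(np.radians(a)),np.sin(np.radians(a))])
for a in np.linspace(-88.2,-171.8,15)[1:]:
    put(fs(a),.079,a,.07)
    f=np.linalg.norm(robot.observe()["ft_force"])
    if f>15: print("force",a,f)
robot.pause(.3); robot.set_gripper(.01); o=robot.observe(); print(o["gripper_width"],o["ft_force"],o["tool_pos"],o["tcp_rot"],o["time"])
robot.set_gripper(.05); p=o["tool_pos"]; robot.line_to([p[0],p[1],.2])
hover(HUB+[-.11,-.015],.27); im,C=snap("wrist","idx"); 
np.savez("idx.npz",K=C[0],R=C[1],t=C[2])
hover(HUB,.3); im2,C2=snap("wrist","idx2"); np.savez("idx2.npz",K=C2[0],R=C2[1],t=C2[2])
cv2.imwrite("pics/idxc.png",np.hstack([cv2.resize(im[100:400,230:430],(400,600)),cv2.resize(im2[60:360,220:420],(400,600))]))
E
```

```text
0.01078442176975027 [-1.0932 -0.9535  2.4191] [0.4344 0.0339 0.0791] [-179.9814    0.0028 -171.798 ] 63.25
```

View pics/idxc.png

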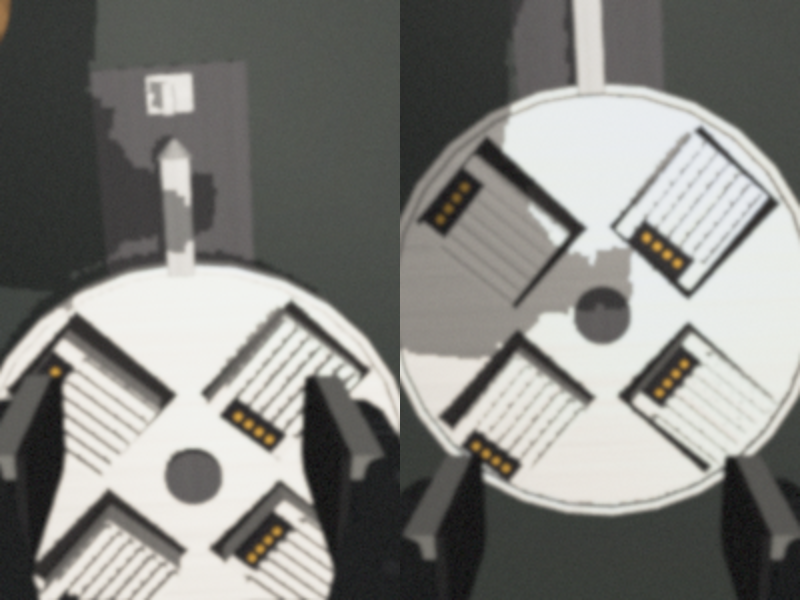

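```bash
python3 - <<'E'
from h import *
np.set_printoptions(precision=4,suppress=True)
for nm in ("idx2","idx"):
    d=np.load(nm+".npz"); C=(d["K"],d["R"],d["t"]); im=cv2.imread(f"pics/{nm}.png"); hsv=cv2.cvtColor(im,cv2.COLOR_BGR2HSV)
    gold=((hsv[...,0]>10)&(hsv[...,0]<32)&(hsv[...,1]>90)&(hsv[...,2]>70)).astype(np.uint8)
    n,l,s,c=cv2.connectedComponentsWithStats(cv2.morphologyEx(gold,cv2.MORPH_CLOSE,np.ones((9,9))))
    print(nm,"hub px",proj([[*HUB,.026]],C))
    for i in range(1,n):
        if not 30<s[i,4]<400: continue
        p=ray(c[i],.039,C)[0,:2]-HUB
        if np.linalg.norm(p)>.12: continue
        a=np.degrees(np.arctan2(p[1],p[0])); pa=min([-171.8+45+90*k for k in range(4)],key=lambda q:abs((a-q+180)%360-180)); r=np.radians(pa)
        u=np.array([np.cos(r),np.sin(r)]); print("pad",round(pa,1),"pin rad",round(p@u*1000,1),"tan",round((p@[-u[1],u[0]])*1000,1),s[i,4])
i1=cv2.imread("pics/idx.png")[130:240,285:345]; i2=cv2.imread("pics/idx2.png")[90:330,210:430]
a=cv2.resize(i1,(300,550),interpolation=3); b=cv2.resize(i2,(495,540),interpolation=3); M=np.zeros((550,800,3),np.uint8); M[:,:300]=a; M[:540,302:797]=b
cv2.imwrite("pics/mos.png",M)
E
```

```text
idx2 hub px [[320.5232 216.9796]]
pad -126.8 pin rad 85.5 tan 5.2 90
pad 143.2 pin rad 42.4 tan 1.3 137
pad 53.2 pin rad 43.8 tan 1.3 127
pad -36.8 pin rad 87.7 tan 5.6 118
idx hub px [[326.1713 336.7168]]
pad -126.8 pin rad 84.8 tan -2.6 33
pad 143.2 pin rad 41.1 tan 0.2 142
pad 53.2 pin rad 45.1 tan 0.2 125
```

View pics/mos.png

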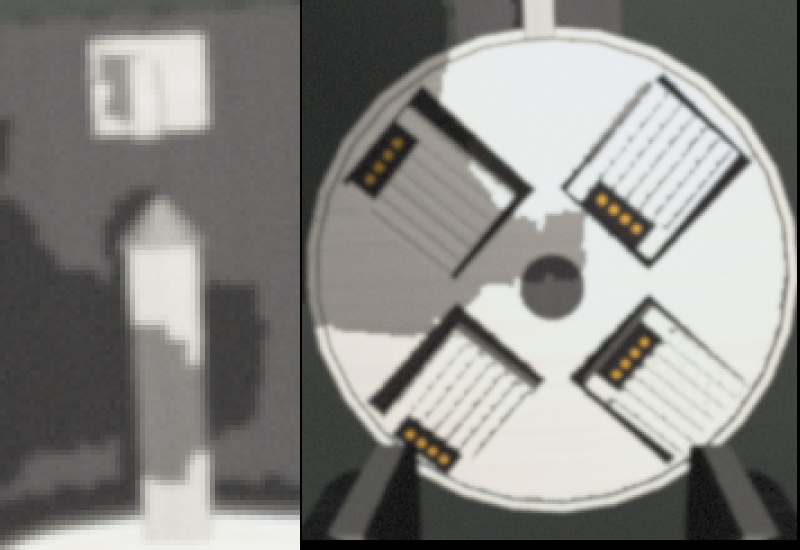

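The spoke (centre line (178,500)→(163,260), tip (160,195)) points nearly at the fin (inner top edge at (148,138)). Quantifying this in world coordinates.

```bash
python3 - <<'E'
from h import *
np.set_printoptions(precision=4,suppress=True)
d=np.load("idx.npz"); C=(d["K"],d["R"],d["t"])
f=lambda x,y,z:ray((285+x/5,130+y/5),z,C)[0,:2]
a=f(178,500,.032);b=f(163,260,.032);t=f(160,197,.032);m=f(148.5,138,.045)
ang=lambda v:np.degrees(np.arctan2(v[1],v[0]))
im=cv2.imread("pics/idx.png");g=cv2.cvtColor(im,cv2.COLOR_BGR2GRAY).astype(np.uint8)
c=cv2.HoughCircles(g[315:360,305:350],cv2.HOUGH_GRADIENT,1,50,param1=80,param2=8,minRadius=11,maxRadius=17); print(c)
h=ray((c[0,0,0]+305,c[0,0,1]+315),.026,C)[0,:2]; print("hub",h)
print("spoke dir",ang(b-a),ang(t-a)," from hub: a",ang(a-h),"b",ang(b-h),"tip",ang(t-h),np.linalg.norm(t-h),"mark",ang(m-h),np.linalg.norm(m-h))
# tongue edges (first wrist picture w1, camera pose of that moment), fin block base from mosaic
print("block", ang(f(88,138,.003)-h),ang(f(210,130,.003)-h))
# platter rotation from pads/modules edges
d=np.load("idx2.npz"); C2=(d["K"],d["R"],d["t"])
g2=lambda x,y,z:ray((210+(x-302)/2.25,90+y/2.25),z,C2)[0,:2]
h2=g2(552,287,.026); print("hub2",h2,"spoke2",ang(g2(539.5,20,.032)-h2))
# module corner checks: top face corners at z=.044
for nm,q,zt in [("TR pad edge",[(567,186),(662,78)],.026),("TR right edge pad",[(662,78),(750,158)],.026),("TL pad",[(420,88),(532,186)],.026),("BL pad",[(370,403),(458,305)],.026),("BL pad2",[(458,305),(542,380)],.026),("BR pad",[(573,378),(650,298)],.026),("BR",[(573,378),(670,460)],.026),("TL2",[(532,186),(455,277)],.026)]:
    P,Q=g2(*q[0],zt),g2(*q[1],zt); print(nm,"len",np.linalg.norm(Q-P)*1000,"dir",ang(Q-P)%90)
E
```

```text
[[[21.5 22.5 14.6]]]
hub [0.5688 0.0537]
spoke dir -171.76124902048718 -171.93351152007386  from hub: a -172.2272113007935 b -172.0978439326152 tip -172.131849253541 0.16021313452206196 mark -171.75585832148195 0.17027262975420643
block -167.8003983966487 -175.27307431894846
hub2 [0.5685 0.0539] spoke2 -172.0528605977686
TR pad edge len 57.431022744237 dir 53.697391539742625
TR right edge pad len 49.02931799540234 dir 55.354259874105416
TL pad len 59.6798527493508 dir 54.4594343682609
BL pad len 60.78177707588517 dir 53.084993860718555
BL pad2 len 49.89498507884792 dir 52.13639068601788
BR pad len 49.158142244215654 dir 52.98907075656538
BR len 59.530915358525974 dir 53.97280807627235
TL2 len 50.97709565406484 dir 54.43127248991042
```

The spoke is at −172.0° and the mark at −171.8°, so the index is aligned within about 0.3°. The pin readings hint at a slight tangential offset of the modules, so I'll check it with intensity profiles across each pad.

```bash
python3 - <<'E'
from h import *
d=np.load("idx2.npz"); C=(d["K"],d["R"],d["t"]); g=cv2.cvtColor(cv2.imread("pics/idx2.png"),cv2.COLOR_BGR2GRAY).astype(np.float32)
h=np.array([.5685,.0538]); cam=(-C[1].T@C[2])[:2]
def prof(P):
    q=proj(np.c_[P,np.full(len(P),.026)],C).astype(np.float32); return cv2.remap(g,q[:,0].copy(),q[:,1].copy(),1).ravel()
for pa in (-126.9,143.1,53.1,-36.9):
    r=np.radians(pa); u=np.array([np.cos(r),np.sin(r)]); v=np.array([-u[1],u[0]]); c=h+.064*u
    s=np.arange(-32,33)/1000; par=(c-cam)*.018/(C[2]@C[1]@np.array([0,0,-1])-.044 if 0 else (-C[1].T@C[2])[2]-.044)*1000
    tp=np.mean([prof(c+k*u+s[:,None]*v) for k in (-.006,-.003,0,.003,.006)],0).astype(int)
    s2=np.arange(-38,39)/1000; rp=np.mean([prof(c+k*v+s2[:,None]*u) for k in (-.008,-.004,0,.004,.008)],0).astype(int)
    print(pa,"parallax rad %.1f tan %.1f"%(par@u,par@v)); print(" tan -32:",*tp[:16],"|..",*tp[-16:]); print(" rad -38:",*rp[:18],"|..",*rp[-18:])
E
```

```text
-126.9 parallax rad 1.0 tan 2.8
 tan -32: 234 234 234 234 232 213 155 87 49 41 42 42 46 67 102 136 |.. 147 140 137 141 148 150 149 145 138 134 140 146 147 145 144 143
 rad -38: 152 151 151 151 151 151 146 126 90 54 51 84 120 141 148 148 148 148 |.. 43 55 66 72 68 56 45 41 43 51 83 122 144 149 147 135 122 127
143.1 parallax rad 0.8 tan -2.5
 tan -32: 235 235 235 234 234 229 203 143 84 62 94 158 207 217 199 194 |.. 217 214 225 232 234 234 228 205 164 134 148 187 219 231 234 235
 rad -38: 218 221 226 230 233 233 223 186 120 67 51 51 54 63 85 113 130 123 |.. 224 223 223 221 220 219 215 189 131 109 163 216 232 234 230 211 195 216
53.1 parallax rad 6.0 tan -2.8
 tan -32: 230 231 231 231 229 217 180 121 86 109 166 207 214 205 207 221 |.. 222 229 232 232 232 226 209 177 151 171 211 229 233 233 234 234
 rad -38: 234 235 234 234 232 221 185 123 70 53 66 79 81 70 56 48 47 56 |.. 225 225 225 225 224 224 224 225 226 227 229 230 228 217 194 162 155 173
-36.9 parallax rad 6.3 tan 2.5
 tan -32: 218 222 225 225 214 176 119 68 49 46 44 43 57 94 145 191 |.. 199 199 216 228 230 225 211 189 190 213 227 230 229 229 229 228
 rad -38: 233 233 232 233 231 227 204 151 92 56 50 62 81 98 120 152 183 203 |.. 183 139 91 59 51 57 73 89 100 100 88 72 65 76 90 94 91 89
```

Two modules (pads 53° and 143°) sit about 2.5 mm off tangentially, inside the 4 mm margin but close to it. I'll re-seat both, then re-align the spoke by gripping it.

```bash
cat >> h.py <<'E'
def uv(a): r=np.radians(a); u=np.array([np.cos(r),np.sin(r)]); return u,np.array([-u[1],u[0]])
H2=np.array([.5685,.0537])
def align(a=-171.8):
    p=H2+.135*uv(a)[0]; robot.set_gripper(.04); robot.move_pose([*p,.2],[180,0,a]); robot.line_to([*p,.12])
    robot.line_to([*p,.079],vel=.08,guard=6); robot.set_gripper(.009); robot.pause(.2); o=robot.observe(); print("align",o["tool_pos"],o["gripper_width"],o["ft_force"])
    robot.set_gripper(.035); robot.line_to([*p,.2])
def check(name):
    hover(HUB,.3); im,C=snap("wrist",name); np.savez(name+".npz",K=C[0],R=C[1],t=C[2])
    g=cv2.cvtColor(im,cv2.COLOR_BGR2GRAY).astype(np.float32); h=np.array([.5685,.0538])
    def prof(P):
        q=proj(np.c_[P,np.full(len(P),.026)],C).astype(np.float32); return cv2.remap(g,q[:,0].copy(),q[:,1].copy(),1).ravel()
    for pa in (-126.9,143.1,53.1,-36.9):
        u,v=uv(pa); c=h+.064*u; s=np.arange(-32,33)/1000
        for ks in ((-.016,-.013),(.013,.016)):
            tp=np.mean([prof(c+k*u+s[:,None]*v) for k in ks],0).astype(int)
            print(pa,"r%+d"%(ks[0]*1000),"tan -30:",*tp[2:16],"|.. 19:",*tp[-14:])
E
python3 - <<'E'
from h import *
np.set_printoptions(precision=4,suppress=True)
for pa,dt,dr in ((53.,.0025,0),(143.,.0026,-.001)):
    u,v=uv(pa); t=H2+.064*u; g=t+dt*v
    az=np.degrees(np.arctan2(t[1],t[0])); y=near180(pa,az-180)
    robot.set_gripper(.06); robot.move_pose([*g,.2],[180,0,y+2]); robot.line_to([*g,.13])
    robot.line_to([*g,.1005],vel=.06,guard=8); robot.set_gripper(.03); print(robot.observe()["gripper_width"])
    robot.line_to([*g,.112],vel=.06); q=t+dr*u; put(q,.112,y,.03)
    print(robot.line_to([*q,.0975],vel=.02,guard=3),robot.observe()["tool_pos"]); robot.set_gripper(.054); robot.line_to([*q,.2])
align(); check("c2"); print(robot.observe()["time"])
E
```

```text
0.0424519198371673
True [0.6071 0.1048 0.1013]
0.04247900125953877
True [0.5181 0.0917 0.1013]
align [0.4353 0.0343 0.0797] 0.011221156082480269 [-1.9861 -0.2388  6.123 ]
-126.9 r-16 tan -30: 235 234 230 212 153 89 54 47 46 48 63 99 149 192 |.. 19: 141 148 149 151 148 141 135 138 145 149 147 146 145 145
-126.9 r+13 tan -30: 234 234 228 203 137 72 40 31 31 31 34 40 67 98 |.. 19: 125 125 130 137 144 146 144 139 136 142 145 145 145 146
143.1 r-16 tan -30: 235 235 234 229 209 180 198 221 219 205 208 223 227 219 |.. 19: 229 218 188 140 84 52 67 131 197 227 234 234 235 235
143.1 r+13 tan -30: 235 235 234 227 199 156 162 207 220 206 199 218 231 234 |.. 19: 234 229 207 164 111 66 79 144 205 230 234 235 235 235
53.1 r-16 tan -30: 231 232 229 218 186 167 190 219 227 229 230 225 203 150 |.. 19: 227 222 206 162 104 75 103 169 217 231 234 234 234 234
53.1 r+13 tan -30: 231 231 227 213 169 132 136 165 177 181 201 221 231 231 |.. 19: 231 227 213 180 131 94 104 164 211 229 231 232 232 232
-36.9 r-16 tan -30: 139 138 131 109 75 52 46 45 40 50 80 126 178 213 |.. 19: 227 232 231 224 211 198 209 226 231 231 230 230 229 229
-36.9 r+13 tan -30: 223 220 206 166 105 62 47 42 41 41 43 61 97 150 |.. 19: 190 216 227 229 228 219 202 198 215 225 229 229 229 230
81.7833
```

The two re-seated modules are centred. The other two are about 1 mm off and tilted about 3°, so I'm squaring them the same way.

```bash
python3 - <<'E'
from h import *
np.set_printoptions(precision=4,suppress=True)
for pa,dt,dr in ((-126.9,.001,0),(-36.9,.001,0)):
    u,v=uv(pa); t=H2+.064*u; g=t+dt*v
    az=np.degrees(np.arctan2(t[1],t[0])); y=near180(pa,az-180)
    robot.set_gripper(.06); robot.move_pose([*g,.2],[180,0,y+2.7]); robot.line_to([*g,.13])
    robot.line_to([*g,.1005],vel=.06,guard=8); robot.set_gripper(.03); print(robot.observe()["gripper_width"])
    robot.line_to([*g,.112],vel=.06); q=t+dr*u; put(q,.112,y,.03)
    print(robot.line_to([*q,.0975],vel=.02,guard=3),robot.observe()["tool_pos"]); robot.set_gripper(.054); robot.line_to([*q,.2])
align(); check("c3"); print(robot.observe()["time"])
# box / toggle measurement
hover(np.array([.52,-.335]),.33,-213); im,C=snap("wrist","bx"); np.savez("bx.npz",K=C[0],R=C[1],t=C[2])
hsv=cv2.cvtColor(im,cv2.COLOR_BGR2HSV)
for nm,m in (("red",((hsv[...,0]<8)|(hsv[...,0]>172))&(hsv[...,1]>150)&(hsv[...,2]>90)),("green",(hsv[...,0]>45)&(hsv[...,0]<85)&(hsv[...,1]>90)&(hsv[...,2]>90)),("boxwhite",(hsv[...,1]<50)&(hsv[...,2]>130))):
    n,l,s,c=cv2.connectedComponentsWithStats(m.astype(np.uint8))
    for i in range(1,n):
        if s[i,4]>25: print(nm,c[i],s[i],ray(c[i],.055,C)[0])
print(proj([[.562,-.357,.055]],C))
E
```

```text
0.04258422247261125
True [0.5302 0.0024 0.1013]
0.042179072085803175
True [0.6197 0.0154 0.1014]
align [0.4353 0.0343 0.0797] 0.010947360068002121 [-0.8494 -0.5212  6.2117]
-126.9 r-16 tan -30: 235 235 231 212 152 89 65 94 142 184 216 229 229 227 |.. 19: 150 144 135 140 139 123 105 118 136 145 146 145 145 146
-126.9 r+13 tan -30: 234 234 229 203 136 73 56 83 117 139 152 154 155 155 |.. 19: 146 139 134 137 134 112 100 114 134 140 142 143 145 146
143.1 r-16 tan -30: 235 235 234 229 210 183 201 221 219 205 209 223 225 217 |.. 19: 228 213 180 131 78 49 69 132 198 227 234 235 235 235
143.1 r+13 tan -30: 235 235 234 228 202 162 171 210 217 197 195 218 231 234 |.. 19: 234 226 201 155 103 63 76 142 206 229 234 234 235 234
53.1 r-16 tan -30: 231 232 229 218 185 168 191 218 227 229 230 224 198 142 |.. 19: 226 221 203 158 99 74 103 168 216 231 234 234 234 234
53.1 r+13 tan -30: 232 231 226 211 168 133 140 165 177 182 201 221 231 231 |.. 19: 231 227 211 178 130 93 103 165 212 229 232 232 232 232
-36.9 r-16 tan -30: 140 138 131 108 75 48 41 53 85 134 188 223 231 232 |.. 19: 230 220 200 195 215 21
[... 448 characters left out ...]
161   186 13444] [ 0.4619 -0.236   0.055 ]
boxwhite [610.6162  78.403 ] [ 581    0   59  142 4729] [ 0.5557 -0.0518  0.055 ]
boxwhite [621.9701  28.7325] [ 599    0   41   50 1170] [ 0.5236 -0.0293  0.055 ]
boxwhite [328.8084 261.5157] [ 250  185  148  151 9434] [ 0.5635 -0.3523  0.055 ]
boxwhite [481.6112 314.4299] [ 429  275  116   89 3261] [ 0.6998 -0.2491  0.055 ]
boxwhite [260.1807 309.2792] [248 286  25  50 548] [ 0.5687 -0.4407  0.055 ]
boxwhite [138.5276 409.1339] [130 399  21  22 254] [ 0.5944 -0.6283  0.055 ]
boxwhite [169.2786 452.1416] [134 428  64  52 883] [ 0.6601 -0.6372  0.055 ]
boxwhite [597.9728 473.249 ] [587 467  23  13 257] [ 0.9647 -0.2248  0.055 ]
[[324.0727 262.7586]]
```

```bash
python3 - <<'E'
from h import *
np.set_printoptions(precision=4,suppress=True)
def box(im,C,seed,nm,thr):
    hsv=cv2.cvtColor(im,cv2.COLOR_BGR2HSV)
    for t in thr:
        m=((hsv[...,1]<60)&(hsv[...,2]>t)).astype(np.uint8)
        for c in cv2.findContours(m,cv2.RETR_EXTERNAL,cv2.CHAIN_APPROX_NONE)[0]:
            if cv2.contourArea(c)<800 or cv2.pointPolygonTest(c,seed,True)<-15: continue
            w=ray(c[:,0,:],.055,C)[:,:2]*1000; r=cv2.minAreaRect(w.astype(np.float32)); print(nm,t,np.round(r[0],1),np.round(r[1],1),round(r[2],1)," quad",np.round(ray(cv2.approxPolyDP(cv2.convexHull(c),6,True)[:,0],.055,C)[:,:2]*1000).tolist())
d=np.load("bx.npz"); C=(d["K"],d["R"],d["t"]); im=cv2.imread("pics/bx.png")
box(im,C,(324,262),"wrist",(130,170,190,205))
box(cv2.imread("pics/t5.png"),cal("top"),(516,244),"top",(150,180,200)); box(cv2.imread("pics/s5.png"),cal("scene"),(153,340),"scene",(150,180,200))
# dark knob in wrist view, expected around projected grip
print("exp knob",proj([[.533,-.357,.114],[.562,-.357,.055]],C))
g=cv2.cvtColor(im,cv2.COLOR_BGR2GRAY); n,l,s,c=cv2.connectedComponentsWithStats(((g<60)).astype(np.uint8)[180:350,240:420])
for i in range(1,n):
    if s[i,4]>60: print("dark",c[i]+[240,180],s[i]+[240,180,0,0,0])
sub=g[200:300:4,270:400:4]; print("\n".join(" ".join("%3d"%v for v in r) for r in sub))
E
```

```text
wrist 130 [ 583.2 -353.8] [165.2 101. ] 5.8  quad [[497.0, -315.0], [612.0, -301.0], [658.0, -331.0], [665.0, -346.0], [624.0, -400.0], [508.0, -410.0]]
top 150 [ 561.5 -358. ] [123.1 103.6] 5.6  quad [[627.0, -399.0], [510.0, -414.0], [498.0, -315.0], [614.0, -302.0]]
top 180 [ 561.7 -358. ] [120.7 101. ] 5.6  quad [[624.0, -401.0], [510.0, -412.0], [498.0, -317.0], [614.0, -304.0]]
top 200 [ 561.8 -358.2] [119.7  98.8] 5.6  quad [[624.0, -399.0], [510.0, -412.0], [501.0, -317.0], [612.0, -304.0]]
scene 150 [ 562.8 -358.4] [120.9 100.3] 5.5  quad [[503.0, -315.0], [618.0, -305.0], [624.0, -401.0], [510.0, -414.0]]
scene 180 [ 562.3 -358.3] [119.4  99. ] 5.6  quad [[503.0, -315.0], [616.0, -304.0], [624.0, -401.0], [511.0, -412.0]]
scene 200 [ 562.4 -358.2] [117.7  97.4] 5.6  quad [[502.0, -317.0], [614.0, -306.0], [624.0, -401.0], [511.0, -412.0]]
exp knob [[305.7747 257.2449]
 [324.0727 262.7586]]
dark [308.4978 252.5615] [287 231  47  41 894]
dark [273.1246 321.1175] [264 287  17  63 698]
dark [369.4332 321.9481] [363 288  16  62 674]
dark [248.2958 329.9505] [240 298  25  52 666]
[... 2694 characters left out ...]
 234 232 232 223 186 205 232 231 229 124
 97 101 172 231 234 233 234 235 235 246 247 247 194 109  66  65  67  70  68  85 204 232 233 234 234 233 232 228 230 232 223 131 103
105  99 100 200 235 235 235 234 233 233 247 247 247 142  64  65  64  67 120 226 232 232 233 233 228 227 228 228 233 197 108 100  99
143  87  47 101 205 235 232 233 234 232 236 247 246 243  71  68  72 164 233 232 233 233 232 214  46 129 145 149 146 100 100 103 101
141  57  41  99 107 217 234 234 234 232 234 237 245 224  74  90 215 231 231 232 233 233 234 202  44 101 143 147 140  99  99 100 102
127  43  44  96 100 110 221 235 234 233 232 234 233 232 218 229 234 232 231 230 232 231 231 201  45  60 142 141 149  99  91  93 102
```

The box centre is (0.562,−0.358) with yaw 5.6°, and both fixed cameras agree. The wrist view confirms the knob on the near (off) side. Throwing the lever with the hand aligned to it.

```bash
cat > tog.py <<'E'
from h import *
np.set_printoptions(precision=4,suppress=True)
P=np.array([.5622,-.3582,.055]); ex=np.array([np.cos(np.radians(5.6)),np.sin(np.radians(5.6)),0])
def pose(th,r): # grasp point at r along lever
    L=np.sin(th)*ex+np.array([0,0,np.cos(th)]); return P+(r+.054)*L,[180,-np.degrees(th),-174.4]
def F(): o=robot.observe(); return np.round(o["ft_force"],1),round(float(o["gripper_width"]),4)
if __name__=="__main__":
    for th,r in ((-.45,.13),(-.45,.07),(0,.083),(.45,.083),(.45,.12)): print(th,r,robot.ik(*pose(th,r)))
    robot.set_gripper(.05); p,o=pose(-.45,.14); robot.move_pose(p,o)
    h=robot.line_to(pose(-.45,.069)[0],vel=.08,guard=6); print("hit",h,robot.observe()["tool_pos"]-pose(-.45,.069)[0],F())
    if not h:
        robot.set_gripper(.01); print("closed",F())
E
python3 tog.py
```

```text
-0.45 0.13 [-58.4633  -9.6963 -21.1231  66.6434  23.0264 -61.6249]
-0.45 0.07 [-55.9502  -5.3848 -22.9076  59.5178  22.4847 -58.9636]
0 0.083 [-43.7134  18.0282   7.5419  79.5137   0.     -49.3134]
0.45 0.083 [-34.7434  57.7059  57.1189 109.6254 -16.3547 -37.4091]
0.45 0.12 None
hit False [ 0.0001 -0.0003  0.0006] (array([0. , 0.4, 0.1]), 0.0501)
closed (array([-5.2,  4.2,  6.6]), 0.0192)
```

```bash
python3 - <<'E'
from tog import *
r0=.069
robot.line_to(pose(-.45,r0+.013)[0],vel=.03); print("lift",F())
ok=True
for th in np.linspace(-.45,.45,13)[1:]:
    p,o=pose(th,r0+.013); robot.line_to(p,vel=.05,rotation=o); f=F(); print(round(th,2),f)
    if np.linalg.norm(f[0])>45 or f[1]<.015: ok=False; print("stop"); break
if ok:
    robot.line_to(pose(.45,r0)[0],vel=.03); print("down",F())
E
```

```text
lift (array([ 5.8,  1.6, -5. ]), 0.0188)
-0.38 (array([ 2.3,  2.4, -6.5]), 0.0193)
-0.3 (array([ 0.3,  3.6, -6.4]), 0.019)
-0.23 (array([ 0.1,  4.3, -6.4]), 0.0193)
-0.15 (array([ 0. ,  4.4, -7. ]), 0.019)
-0.08 (array([-1.2,  4.6, -6.1]), 0.0188)
-0.0 (array([-1.5,  5.5, -6.5]), 0.0188)
0.08 (array([-2.4,  5.7, -7. ]), 0.0189)
0.15 (array([-3.4,  5.8, -5.6]), 0.019)
0.22 (array([-4.4,  6.5, -4.8]), 0.0189)
0.3 (array([-5.5,  6.8, -5.6]), 0.0189)
0.37 (array([-6.1,  9. , -4.9]), 0.0187)
0.45 (array([-7.8,  8.8, -2.8]), 0.0192)
down (array([-4.9,  9.5, -2.9]), 0.0187)
```

```bash
python3 - <<'E'
from tog import *
p=robot.observe()["tool_pos"]
try: print("push stopped",robot.line_to(p+.003*ex*np.cos(.45)-np.array([0,0,.0015]),vel=.02,guard=12),F())
except robot.IKError: print("ik")
robot.set_gripper(.045); robot.pause(.2); p=robot.observe()["tool_pos"]; print(F())
robot.line_to(p+np.array([-.01,0,.045]),vel=.06); robot.move_pose([.45,-.25,.33],[180,0,-190])
robot.move_pose([.159,-.578,.304],[180,0,15.4]) if 0 else robot.goto_joints([-87.072,5.964,5.575,89.605,0,-50])
robot.pause(.3); print(robot.observe()["time"])
t,T=snap("top","tf"); s,S=snap("scene","sf")
for nm,im,C,old in (("top",t,T,"t5"),("scene",s,S,"s5")):
    g=cv2.cvtColor(im,cv2.COLOR_BGR2GRAY); g0=cv2.cvtColor(cv2.imread(f"pics/{old}.png"),cv2.COLOR_BGR2GRAY)
    for th,r in ((-.45,.066),(.45,.066),(.45,.081)):
        q=proj([pose(th,r-.054)[0]],C)[0]; x,y=q.round().astype(int); print(nm,th,r,(x,y),"now",g[y-3:y+4,x-3:x+4].mean().round(),"before",g0[y-3:y+4,x-3:x+4].mean().round())
    x0,y0=proj([pose(.45,.066-.054)[0]],C)[0].round().astype(int); m=(g[y0-25:y0+25,x0-25:x0+25]<60).astype(np.uint8)
    n,l,st,c=cv2.connectedComponentsWithStats(m); print([(c[i]+[x0-25,y0-25],st[i,4]) for i in range(1,n) if st[i,4]>15])
    # jar lid on cork
    q=proj([[.3875,-.2075,.05]],C)[0].round().astype(int); print("jar lid",q,g[q[1]-2:q[1]+3,q[0]-2:q[0]+3].mean())
im=s
# spoke direction from the scene view: bright bar tip
q=proj([[*(H2+k*uv(-171.8)[0]),.032] for k in (.12,.135,.15)],S).round().astype(int); g=cv2.cvtColor(s,cv2.COLOR_BGR2GRAY); print("spoke",[int(g[b,a]) for a,b in q])
E
```

```text
push stopped False (array([-11.4,   8.7,   2. ]), 0.0189)
(array([-0.3, -0.5, -0.7]), 0.0455)
112.375
top -0.45 0.066 (np.int64(529), np.int64(249)) now 184.0 before 63.0
top 0.45 0.066 (np.int64(524), np.int64(224)) now 55.0 before 239.0
top 0.45 0.081 (np.int64(525), np.int64(219)) now 96.0 before 229.0
[(array([523.0667, 225.1778]), np.int32(45))]
jar lid [457 320] 81.2
scene -0.45 0.066 (np.int64(142), np.int64(316)) now 122.0 before 70.0
scene 0.45 0.066 (np.int64(153), np.int64(335)) now 84.0 before 154.0
scene 0.45 0.081 (np.int64(153), np.int64(334)) now 86.0 before 158.0
[]
jar lid [188 259] 83.36
spoke [247, 247, 247]
```

```bash
python3 -c "
from plant import robot
print(robot.job_done())"
```

```text
the job is handed in; nothing more can be done
None
```

The job is handed in at about 112 s of the 210 s: the jar is on the large cork, all four modules are squared on pads, the spoke is within about 0.3° of the fin, and the power is on with the collar down.

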